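Hang a rinsed beaker on the air-drying peg and hold the spring valve open

TASK

Take the steel beaker from the wire drainer and put it upside down over the nozzle of the air-drying station, so that its rim sits flat on the black seat, and let go of it. Then swing the station's spring-loaded valve arm by its red knob clockwise all the way round to its far stop and keep holding it there: finish while still holding the arm, because the air only blows as long as it is held. Leave the rubber blower, the pink bottle and the timer where they are.

Things in the scene. Friction and masses are not known exactly. Their poses are not given: they have to be found in the camera images.
- beaker_mid (a point): centre of the stainless-steel beaker, half-way up on its axis: a plain cylinder, 44 mm outside diameter, 39 mm inside, 72 mm long, closed at one end, about 90 g. Its own z axis runs from the closed end to the open mouth. It starts lying on the drainer, mouth pointing about 50 degrees downward and towards the robot's side, its middle 74 mm above the worktop, its flanks free for fingers.
- beaker_mouth (a point): centre of the beaker's open mouth, in the plane of the rim, 36 mm from beaker_mid; z axis out of the mouth.
- drainer: fixed wire drainer on a small white tray, 88 x 52 mm. Two steel wires of 6 mm, 26 mm apart, slope down towards its own -x side under the beaker to a low cross wire that stops the rim; highest point about 0.09 m. Origin on the worktop.
- seat (a point): centre of the flat black seat (54 mm across) of the air-drying station, 52 mm above the worktop, where the beaker's rim comes to rest; z up. Out of it stands the nozzle peg: a white boss 33 mm in diameter, 6 mm high, tapering in 10 mm to a 12 mm tube whose tip is 58 mm above the seat. The grey casting (196 x 92 mm, 34 mm high) is fixed; the valve's pivot is 105 mm from the peg.
- pivot (a point): upright pivot axis of the valve arm, at the height of the arm's bar (88 mm above the worktop).
- knob (a point): centre of the red knob standing upright on the end of the valve arm: a round handle 20 mm in diameter, 101 to 143 mm above the worktop, 85 mm from the pivot axis; this point is at 122 mm, the bar's top at 92 mm. It moves with the arm and may turn in the fingers.
- valve_arm (a joint): angle of the valve arm: 0 at rest (its spring holds it on the first stop pin), growing as it swings clockwise seen from above, to 1.40 rad at the second stop pin (valve fully open). At rest it points away from the robot, on the stop to the right of the station. The spring takes about 2.6 N at the knob to start and 6 N at the stop, and throws the arm back when let go.
- blower: grey rubber dust blower with a red nozzle, 42 x 107 x 44 mm, lying on the worktop near the robot; origin at its underside. Not to be moved.
- bottle_medium: small bottle with pink contents and white cap, 42 mm diameter, 87 mm high, behind the micromanipulator; origin at the centre of its foot. Not to be moved.
- timer: flat white bench timer with three buttons, 70 x 66 x 19 mm; origin at its underside. Not to be moved.
- manipulator_top (a point): top of the black micromanipulator that stands between the drainer and the drying station, 0.36 m above the worktop, fixed. It fills about x 0.43 to 0.60 and y -0.17 to 0.00; its thin needle holder runs on from there at 0.27 to 0.40 m height to the microscope stage (x 0.58 to 0.72, y up to 0.14). Carry things over it or round it.

How it is judged:
On the way, in this order (a step that is already met when the one before it is completed fails the run):
1. the beaker stands upside down on the seat over the nozzle, let go (horizontal distance between beaker_mouth and seat below 0.006 m and z of beaker_mouth in the frame of seat between -0.004 and 0.004 m and angle between beaker_mid's own z axis and vertical above 3.04 rad and contact force between the fingers and beaker below 0.1 N), for 0.3 s.
2. the valve arm is swung to its far stop and held there by the fingers (value of joint valve_arm above 1.33 rad and contact force between the fingers and valve_arm above 1 N), for 0.3 s.
At the end, for the whole second after the job is handed in: The robot still holds the valve arm at its far stop (within 0.07 rad, fingers pressing with over 1 N), and the beaker sits upside down on the seat (rim within 4 mm of its height and 6 mm of its centre, upright within 0.1 rad), untouched by the robot (all of step 1 and all of step 2 and contact force between anything else and beaker above 0.2 N and contact force between the arm and beaker below 0.1 N); the arm keeps its last pose, push and grip.
It fails at once if the dust blower is pushed away (distance of blower from where it was at the start of the episode above 0.02 m).
It fails at once if the pink bottle is pushed away (distance of bottle_medium from where it was at the start of the episode above 0.02 m).
It fails at once if the timer is pushed away (distance of timer from where it was at the start of the episode above 0.02 m).
It also fails if it takes over 69 s, if anything falls off the work surface, if the arm or the gripper's body presses on something with over 40 N, if the wrist force passes 120 N, or if a joint passes its speed limit or range.

ROBOT

A 6-joint arm with a two-finger parallel gripper is mounted at the origin on a cart in front of the work surface, level with it; the furniture and walls round the work are solid. World frame = base frame: x ahead of the robot, y to its left, z up, the work surface at z = 0. Lengths are in m, angles in rad, forces in N, time in s.
With the tool pointing down it reaches from about 0.425 to 0.95 m from the base axis. Payload 3.5 kg.
Tool frame: the origin (TCP) lies between the finger pads; the fingertips stand 19 mm ahead of it and the grasp point (between the pads) is the TCP (ctrl.nose_length is the distance from the TCP to the fingertips, in m); z points along the fingers, y is the line along which they close (so a half turn about z gives the same grasp; the last joint's range is limited). The gripper opens to 85 mm and grips with 20 to 120 N. Pads are 22 mm wide; open, the fingers measure 114 mm over their backs; the gripper's body (76 mm by 85 mm) begins 54 mm behind the grasp point. The pads swing forward as they close: fully open they stand 13 mm farther back than shut.
Start: joints at [-1.396, 0.286, 1.577, -0, 1.279, -0.15], TCP at [0.215, -0.64, 0.25] pointing down, gripper open.
Joint ranges: [-2.77, 2.77], [-0.9, 2.22], [0.21, 2.48], [-1.53, 4.67], [0.24, 2.81], [-2.84, 2.84]. Speed limits (rad/s): [2.79, 2.79, 3.14, 3.14, 3.14, 3.14].

INTERFACE

Orientations are given as a unit quaternion [x, y, z, w].
In Python, from plant import ctrl gives the robot as it stands.
- The arm moves only by the tool apply_moves, never from a script. Its argument "series" is a list of rows, each a list of 6 numbers: the shift along the world's x, y, z scaled (see below), then the turn, a rotation vector about the world's x, y, z scaled (see below). A call has 1 to 20 rows; each row is the pose to reach, as a shift and turn from the pose commanded when the call began; what a row does not reach only later rows make up. The controller multiplies each number of a shift by 0.8 m and each number of a turn by 45 degrees. A row lasts 1/8 s, in which the tool goes at most 62.5 mm and 10.7 degrees, less where a joint would pass 70% of its speed; a pose out of reach is approached as far as the arm can. A call with a number of a shift or a turn outside -1 to 1 is refused whole. A call with a gripper value outside its range is refused whole. "jaw" is the opening, from 0 (shut) to 1 (fully open), set as the call begins (left out, the last holds). The fingers move at their own pace and stop on an object; "squeeze" is the grip in N (left out, the last holds). Time passes only in rows, so rows that repeat a pose let the fingers close. It gives the time, the measured TCP pose, the force, the opening and the grip force at its end, in the units of the state.
- ctrl.get_state(): the state, without advancing time (a new reading comes with each control period).
- ctrl.read_camera(name): name is "scene" or "top" or "wrist"; returns the picture (400x640x3 uint8, red, green, blue); there is no depth.
- ctrl.get_calibration(name): a dict with "fx", "fy", "cx", "cy" (pixels), "xyz" and "orientation" of the camera in the world; the wrist camera has in their place "hand_eye" (4x4, takes a point from camera to tool coordinates, whose origin is the TCP and whose axes are the flange's). Camera axes: x right, y up, looking along -z (the intrinsics and any distortion apply to the point x, -y, -z); pixel columns grow to the right and rows downward; lengths in m; the calibration is good to about 2 mm. A picture is of the moment at which its call begins: read the wrist's pose just before it. get_calibration takes no time and is no camera call.
- ctrl.sign_off(): hands the job in; it is judged then, once.
Trained networks look in the newest picture that a camera, given by its name, has taken for a name from the list of things; names that differ only in an ending like _2 or _b are one class to them, and where a whole thing is asked for, a point or a joint stands for the part that bears it (a point fixed in the world has none). Each returns a list of dicts, best first, with "p" (0 to 1); they miss things now and then, are a little off and sometimes report something else, mostly with a low value. They report only what shows in the picture. A call takes as long as a camera call.
- ctrl.boxes_of(thing, camera): "xy" ([column, row] as shares, 0 to 1, of the picture: columns of its width, rows of its height, amid what is visible of it).
- ctrl.silhouettes(thing, camera): "pixels" (400x640 bool, what is visible of it) and "xy" ([column, row] as shares, 0 to 1, of the picture: columns of its width, rows of its height, amid what is visible of it).
The state is a dict: "time": time; "qpos": joint angles; "dq": joint speeds; "joint_efforts": joint torques, N m; "eef_pos": TCP position; "tcp_rot": TCP orientation; "contact_force": force on the tool from outside, world axes, zero at the start; "wrist_torque": the same for the moment, N m; "opening": opening from 0.0 (shut) to 1.0 (fully open); "finger_force": force on a finger pad.
Only numpy, scipy, OpenCV 4.12 (cv2) and the standard library are available. Lean on these libraries where they do the work, as an engineer would, in place of code of your own. Each camera call takes 0.05 s, during which the arm holds its last target. There are 200 camera calls.

## Working session

There is one attempt and no reset: what is moved stays moved. The work goes in short steps, Python scripts to look and compute and a tool call to move; the robot and the scene stay as the last step left them, time stands still between calls to the robot, and variables do not carry over. Pictures are saved under pics/ and viewed, at most 14 in all, crops included, and the job is handed in when it is done.

Besides the shell and the picture viewer there is one more tool, called after "Emit:" by a JSON object that holds its "name" and its "arguments", one argument or row to a line. apply_moves: Moves the arm, as the interface text tells. Shifts and turns lie within -1 to 1; 1 stands for 0.8 m of shift or 45 degrees of turn. Its arguments: {"type":"object","properties":{"series":{"type":"array"},"jaw":{"type":"number"},"squeeze":{"type":"number"}},"required":["series"]}

```bash
mkdir -p pics; cat > h.py <<'E'
import numpy as np, cv2
from scipy.spatial.transform import Rotation as R
from plant import ctrl
def cam(name):
    c=ctrl.get_calibration(name)
    if 'hand_eye' in c:
        s=ctrl.get_state(); T=np.eye(4); T[:3,:3]=R.from_quat(s['tcp_rot']).as_matrix(); T[:3,3]=s['eef_pos']
        M=T@np.array(c['hand_eye'])
    else:
        M=np.eye(4); M[:3,:3]=R.from_quat(c['orientation']).as_matrix(); M[:3,3]=c['xyz']
    return c,M
def shot(name,fn=None):
    cm=cam(name); im=ctrl.read_camera(name)
    if fn: cv2.imwrite('pics/'+fn,im[:,:,::-1])
    return im,cm
def ray(cm,u,v):
    c,M=cm; d=M[:3,:3]@np.array([(u-c['cx'])/c['fx'],-(v-c['cy'])/c['fy'],-1]); return M[:3,3],d/np.linalg.norm(d)
def proj(cm,P):
    c,M=cm; p=(np.atleast_2d(P)-M[:3,3])@M[:3,:3]; return np.c_[c['cx']+c['fx']*p[:,0]/-p[:,2],c['cy']-c['fy']*p[:,1]/-p[:,2]]
def atz(cm,u,v,z):
    o,d=ray(cm,u,v); return o+d*(z-o[2])/d[2]
def tri(rays):
    A=sum(np.eye(3)-np.outer(d,d) for o,d in rays); b=sum((np.eye(3)-np.outer(d,d))@o for o,d in rays); return np.linalg.solve(A,b)
E
python3 - <<'E'
from h import *
np.set_printoptions(precision=3,suppress=True)
print(ctrl.get_state(), ctrl.nose_length)
for n in ['scene','top','wrist']:
    im,cm=shot(n,n+'0.png'); print(n,cm)
    if n=='wrist': continue
    for t in ['beaker_mid','drainer','seat','pivot','knob','valve_arm','blower','bottle_medium','timer']:
        try: print(t,[(np.round(np.array(d['xy'])*[640,400],1),round(d['p'],2)) for d in ctrl.boxes_of(t,n)[:2]])
        except Exception as e: print(t,e)
E
```

```text
{'time': 0.0, 'qpos': array([-1.396,  0.287,  1.578, -0.   ,  1.279, -0.15 ]), 'dq': array([ 0.001, -0.001,  0.   , -0.   , -0.001, -0.001]), 'joint_efforts': array([  0.   , -40.597, -29.263,  -0.   ,   0.006,   0.   ]), 'eef_pos': array([ 0.215, -0.639,  0.249]), 'tcp_rot': array([ 0.987,  0.162, -0.   , -0.001]), 'contact_force': array([-0.302,  0.355, -0.7  ]), 'wrist_torque': array([ 0.04 , -0.028, -0.004]), 'finger_force': 0.0, 'opening': 0.997497732803604} 0.019
scene ({'fx': 368.86967434979596, 'fy': 368.86967434979596, 'cx': 315.82715911328813, 'cy': 203.1243097786304, 'xyz': array([-0.057,  0.44 ,  0.861]), 'orientation': array([-0.176,  0.387,  0.819, -0.387])}, array([[-0.639,  0.497, -0.587, -0.057],
       [-0.769, -0.402,  0.497,  0.44 ],
       [ 0.011,  0.769,  0.639,  0.861],
       [ 0.   ,  0.   ,  0.   ,  1.   ]]))
beaker_mid [(array([264.2, 291.1]), 0.9)]
drainer [(array([258.1, 305.5]), 0.75)]
seat [(array([360.3, 225.9]), 0.81)]
pivot []
knob [(array([348. , 193.5]), 0.52)]
valve_arm [(array([354.9, 200.8]), 0.65)]
blower []
bottle_medium []
timer [(array([278
[... 448 characters left out ...]
ray([237.9, 211.5]), 0.71)]
seat []
pivot [(array([403.3, 210.4]), 0.98)]
knob [(array([401.8, 181.8]), 0.63)]
valve_arm [(array([402.4, 176.7]), 0.95)]
blower [(array([298.8, 268.5]), 0.63)]
bottle_medium []
timer [(array([283.2, 171.4]), 0.81)]
wrist ({'fx': 325.1581812418009, 'fy': 325.1581812418009, 'cx': 318.7523444549507, 'cy': 197.41001161817235, 'hand_eye': array([[ 0.   ,  0.95 ,  0.313,  0.08 ],
       [ 1.   ,  0.   , -0.001, -0.   ],
       [-0.001,  0.313, -0.95 , -0.125],
       [ 0.   ,  0.   ,  0.   ,  1.   ]])}, array([[ 0.319,  0.9  ,  0.296,  0.292],
       [-0.948,  0.303,  0.101, -0.614],
       [ 0.001, -0.313,  0.95 ,  0.375],
       [ 0.   ,  0.   ,  0.   ,  1.   ]]))
```

View pics/top0.png

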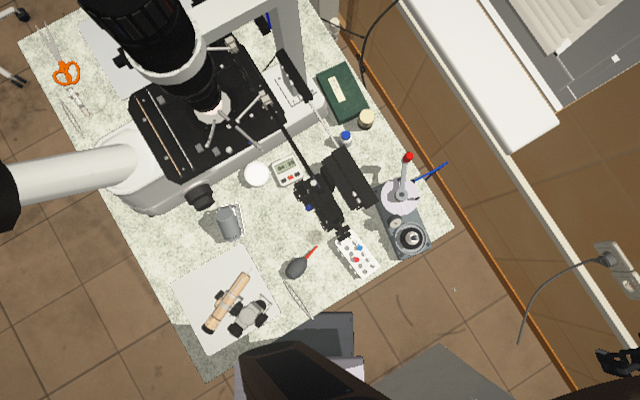

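View pics/scene0.png

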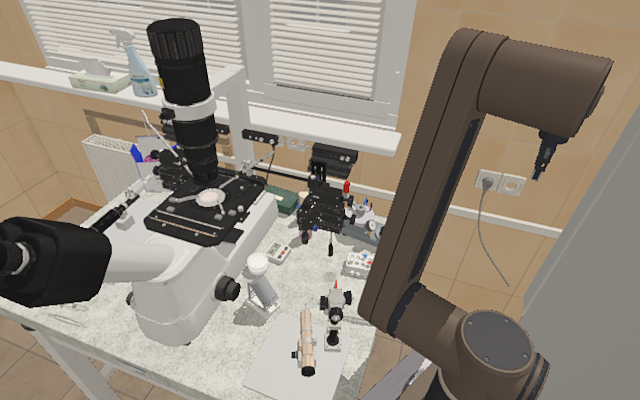

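```bash
python3 - <<'E'
from h import *
np.set_printoptions(precision=3,suppress=True)
s=cam('scene');t=cam('top')
print('beaker tri',tri([ray(s,264.2,291.1),ray(t,228.3,225.4)]),atz(s,264.2,291.1,.074),atz(t,228.3,225.4,.074))
print('drainer',atz(s,258,305.5,.04),atz(t,237.9,211.5,.04))
print('pivot',atz(t,403.3,210.4,.088),'knob',tri([ray(s,348,193.5),ray(t,401.8,181.8)]),atz(t,401.8,181.8,.122),atz(s,348,193.5,.122))
print('seat',atz(s,360.3,225.9,.052),'blower',atz(t,298.8,268.5,.02),'timer',atz(t,283.2,171.4,.019))
E
```

```text
beaker tri [0.479 0.158 0.069] [0.475 0.16  0.074] [0.479 0.158 0.074]
drainer [0.47  0.185 0.04 ] [0.515 0.141 0.04 ]
pivot [ 0.504 -0.259  0.088] knob [ 0.573 -0.242  0.136] [ 0.567 -0.252  0.122] [ 0.593 -0.247  0.122]
seat [ 0.508 -0.227  0.052] blower [ 0.372 -0.005  0.02 ] timer [0.617 0.031 0.019]
```

The top view shows the beaker on the drainer at about (229,222), the station seat at (411,238), the pivot near (401,196), the red knob at (408,157) and the blower at (300,264). The scene view has the beaker at (263,290) and the knob at (347,187). The seat is partly hidden by the arm.

```bash
python3 - <<'E'
from h import *
np.set_printoptions(precision=3,suppress=True)
t=cam('top');s=cam('scene')
a=cv2.imread('pics/top0.png');b=cv2.imread('pics/scene0.png')
c=lambda im,x,y,w,h:cv2.resize(im[y:y+h,x:x+w],(400,300),interpolation=cv2.INTER_CUBIC)
cv2.imwrite('pics/c1.png',np.vstack([np.hstack([c(a,195,190,80,60),c(a,350,145,160,120)]),np.hstack([c(b,230,245,80,60),c(b,310,160,100,75)])]))
print('seat',atz(t,411,238,.052),'peg tip?',atz(t,411,238,.11),'pivot',atz(t,401,196,.09),'knob',atz(t,408,157,.143))
E
```

```text
seat [ 0.44  -0.281  0.052] peg tip? [ 0.438 -0.27   0.11 ] pivot [ 0.538 -0.255  0.09 ] knob [ 0.621 -0.265  0.143]
```

View pics/c1.png

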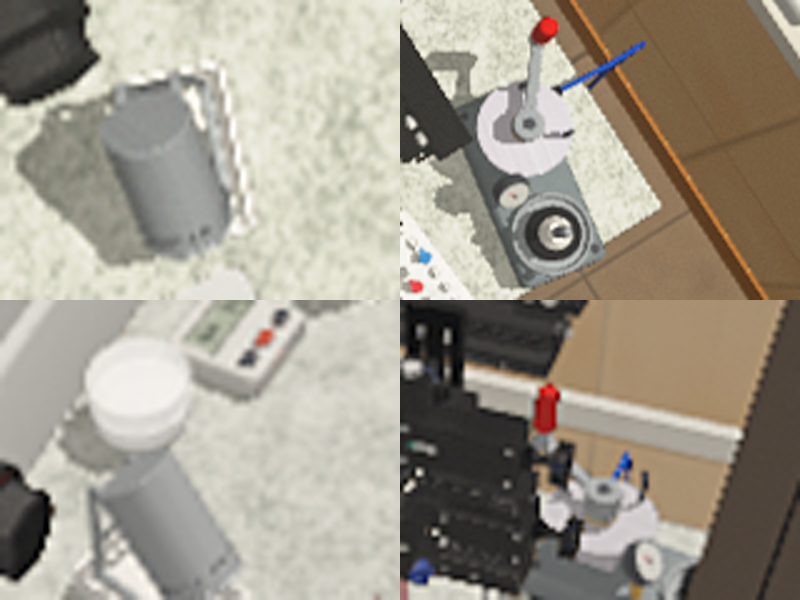

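The crops show the beaker's closed end at top px (225,214) and its mouth near (233,239). The knob top is at top px (408,156), the hub at (402,194) and the peg ring at (410,239). Next I fly above the station for close wrist views.

Emit:
{"name": "apply_moves", "arguments": {
  "series": [
    [0.1, 0.2, 0.2, 0, 0, 0],
    [0.2, 0.35, 0.25, 0, 0, 0],
    [0.3, 0.45, 0.25, 0, 0, 0],
    [0.3, 0.45, 0.25, 0, 0, 0],
    [0.3, 0.45, 0.25, 0, 0, 0],
    [0.3, 0.45, 0.25, 0, 0, 0],
    [0.3, 0.45, 0.25, 0, 0, 0],
    [0.3, 0.45, 0.25, 0, 0, 0],
    [0.3, 0.45, 0.25, 0, 0, 0],
    [0.3, 0.45, 0.25, 0, 0, 0],
    [0.3, 0.45, 0.25, 0, 0, 0]
  ],
  "jaw": 0.8
}}

```text
time: 2.42
eef_pos: [0.4547, -0.2806, 0.4492]
tcp_rot: [0.987, 0.161, -0.001, -0.001]
contact_force: [-0.2, 0.9, -0.4]
opening: 0.802
finger_force: 0.0
```

```bash
python3 - <<'E'
from h import *
import pickle
np.set_printoptions(precision=3,suppress=True)
s=ctrl.get_state();print(s['qpos'],s['eef_pos'],s['tcp_rot'])
im,cm=shot('wrist','w1.png'); pickle.dump(cm,open('w1.pkl','wb'))
for n in ['wrist']:
  for t in ['seat','pivot','knob','valve_arm']:
    print(t,[(np.round(np.array(d['xy'])*[640,400],1),round(d['p'],2)) for d in ctrl.boxes_of(t,n)[:2]])
im,cm=shot('scene','s1.png')
for t in ['seat','knob','pivot']: print('scene',t,[(np.round(np.array(d['xy'])*[640,400],1),round(d['p'],2)) for d in ctrl.boxes_of(t,'scene')[:2]])
im=np.vstack([cv2.imread('pics/w1.png')]);cv2.imwrite('pics/w1v.png',im)
E
```

```text
[-0.743 -0.108  1.645 -0.     1.606  0.505] [ 0.455 -0.281  0.449] [ 0.987  0.161 -0.001 -0.001]
seat [(array([315.8, 102.1]), 0.79)]
pivot [(array([317.3, 102.1]), 0.91)]
knob [(array([333. ,  53.6]), 0.8)]
valve_arm [(array([336.8,  53.2]), 0.67)]
scene seat [(array([354.5, 222.8]), 0.55)]
scene knob [(array([354., 204.]), 0.64)]
scene pivot [(array([355.8, 218.7]), 0.81)]
```

View pics/w1.png

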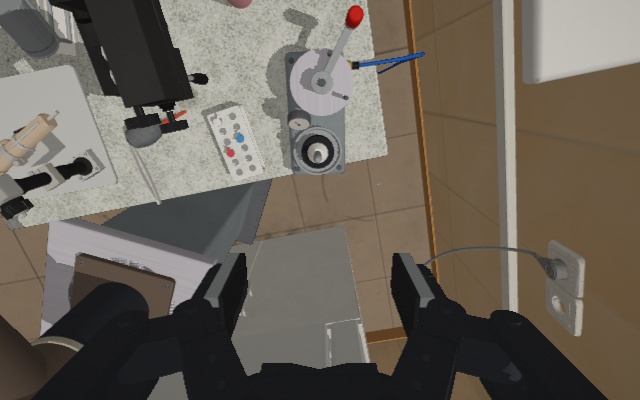

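The wrist view shows the knob top at (355,14), the hub at (321,83), and the seat ring and peg at (317,152).

```bash
python3 - <<'E'
from h import *
import pickle
np.set_printoptions(precision=4,suppress=True)
w=pickle.load(open('w1.pkl','rb'));t=cam('top');s=cam('scene')
g=cv2.cvtColor(cv2.imread('pics/w1.png'),cv2.COLOR_BGR2GRAY)
# red knob centroid in wrist & top
for n,f,cm in (('w','w1',w),('t','top0',t),('s','scene0',s)):
    im=cv2.imread(f'pics/{f}.png').astype(int); m=(im[...,2]>150)&(im[...,1]<70)&(im[...,0]<70)
    k,l,st,c=cv2.connectedComponentsWithStats(m.astype(np.uint8)); 
    for i in range(1,k):
        if st[i,4]>25: print(n,st[i],c[i],atz(cm,*c[i],.122))
print('seat w',atz(w,317,152,.052),'t',atz(t,410.5,238.5,.052))
print('hub w',atz(w,321,83,.092),'t',atz(t,402,194.3,.092),'tri',tri([ray(w,321,83),ray(t,402,194.3)]))
print('tri seat',tri([ray(w,317,152),ray(t,410.5,238.5)]))
def z(im,x,y,w_,h,k): return cv2.resize(im[y:y+h,x:x+w_],None,fx=k,fy=k,interpolation=cv2.INTER_CUBIC)
a=z(cv2.imread('pics/w1.png'),280,115,80,70,5);b=z(cv2.imread('pics/top0.png'),370,203,80,70,5)
cv2.imwrite('pics/c2.png',np.hstack([a,b]))
# ground positions of microscope parts
print('focus knob',[atz(t,200,195,h) for h in (.05,.1)],[atz(s,229,289,h) for h in (.05,.1)])
for uv in [(213,243),(268,180),(147,210)]: print('stage s',uv,[atz(s,*uv,h) for h in (.15,.2,.25)])
for uv in [(172,206),(287,125)]: print('stage t',uv,[atz(t,*uv,h) for h in (.15,.2,.25)])
E
```

```text
w [350   6  14  16 172] [356.1453  13.6802] [ 0.6301 -0.2702  0.122 ]
t [406 152   7   8  41] [409.     155.3171] [ 0.6293 -0.2719  0.122 ]
s [344 181   5  12  42] [346.4048 186.6667] [ 0.6228 -0.2678  0.122 ]
seat w [ 0.4396 -0.2823  0.052 ] t [ 0.4383 -0.28    0.052 ]
hub w [ 0.5406 -0.2549  0.092 ] t [ 0.542  -0.2569  0.092 ] tri [ 0.5404 -0.2548  0.1036]
tri seat [ 0.4383 -0.2824  0.0425]
focus knob [array([0.557 , 0.2324, 0.05  ]), array([0.5499, 0.2183, 0.1   ])] [array([0.5566, 0.2202, 0.05  ]), array([0.5187, 0.2338, 0.1   ])]
stage s (213, 243) [array([0.6395, 0.2056, 0.15  ]), array([0.5905, 0.2221, 0.2   ]), array([0.5415, 0.2385, 0.25  ])]
stage s (268, 180) [array([ 0.7834, -0.0669,  0.15  ]), array([ 0.7243, -0.0312,  0.2   ]), array([0.6652, 0.0044, 0.25  ])]
stage s (147, 210) [array([0.8814, 0.2915, 0.15  ]), array([0.8154, 0.3019, 0.2   ]), array([0.7493, 0.3124, 0.25  ])]
stage t (172, 206) [array([0.5196, 0.2657, 0.15  ]), array([0.5136, 0.2485, 0.2   ]), array([0.5077, 0.2312, 0.25  ])]
stage t (287, 125) [array([0.6994, 0.009 , 0.15  ]), array([0.6842, 0.0049, 0.2   ]), array([0.669 , 0.0009, 0.25  ])]
```

View pics/c2.png

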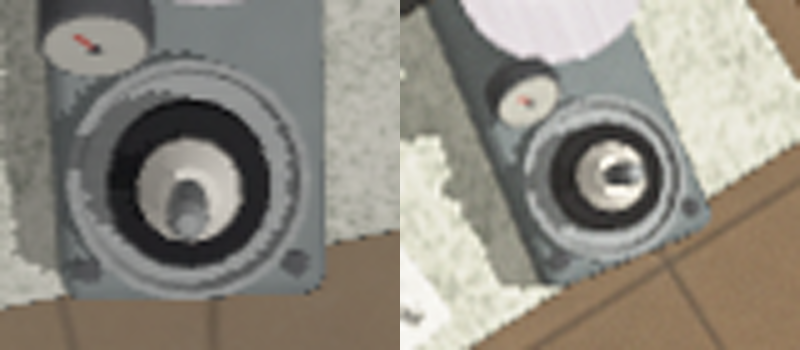

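```bash
cat > kin.py <<'E'
import numpy as np
from scipy.spatial.transform import Rotation as R
from scipy.optimize import least_squares
lo=np.array([-2.77,-.9,.21,-1.53,.24,-2.84]);hi=np.array([2.77,2.22,2.48,4.67,2.81,2.84])
L1,L2,D=.429,.5706,.101
def fk(q,Lt):
    h=.003+Lt
    a=R.from_euler('z',q[0])
    w=a.apply([L1*np.sin(q[1])+L2*np.sin(q[1]+q[2]),D,h+L1*np.cos(q[1])+L2*np.cos(q[1]+q[2])])
    o=a*R.from_euler('y',q[1]+q[2])*R.from_euler('z',q[3])*R.from_euler('y',q[4])*R.from_euler('z',q[5]+np.pi/2)
    return w+o.apply([0,0,Lt]),o
def ik(p,o,Lt,q0):
    f=lambda q:np.r_[fk(q,Lt)[0]-p,.3*(fk(q,Lt)[1]*o.inv()).as_rotvec()]
    r=least_squares(f,np.clip(q0,lo+.01,hi-.01),bounds=(lo,hi)); return r.x,np.linalg.norm(r.fun)
def ori(az,lean):
    "tool x at azimuth az when vertical; z leans by `lean` toward +az"
    x=np.array([np.cos(az),np.sin(az),0]);z=np.array([0,0,-1.]);y=np.cross(z,x)
    return R.from_rotvec(-y*0)*R.from_rotvec(np.cross(z,x)*lean)*R.from_matrix(np.c_[x,y,z])
E
python3 - <<'E'
from kin import *
np.set_printoptions(precision=2,suppress=True)
print(fk([-.743,-.108,1.645,0,1.606,.505],.3)[0],fk([-.743,-.108,1.645,0,1.606,.505],.3)[1].as_quat())
for flip in (0,1):
  for lean in (40,60):
    for az in (-10,10,30,50):
      for Lt in (.22,.32):
        o=ori(np.radians(az+180*flip),np.radians(lean*(-1 if flip else 1)))
        q,e=min((ik(np.array([.439,-.283,z]),o,Lt,np.array([-.7,-.1,1.8,g,1.5,s])) for z in (.09,) for g in (0,.8,-.8,3) for s in (0,-2,2)),key=lambda t:t[1])
        print(flip,lean,az,Lt,q,round(e,4),(o.apply([0,0,1])))
E
```

```text
[ 0.45 -0.28  0.45] [ 0.99  0.16 -0.   -0.  ]
0 40 -10 0.22 [-0.97 -0.07  2.4   1.08  0.55 -0.1 ] 0.0 [ 0.63 -0.11 -0.77]
0 40 -10 0.32 [-1.1  -0.11  2.48  1.05  0.63 -0.19] 0.0168 [ 0.63 -0.11 -0.77]
0 40 10 0.22 [-1.04  0.01  2.32  0.99  0.81 -0.35] 0.0 [ 0.63  0.11 -0.77]
0 40 10 0.32 [-1.19 -0.01  2.4   0.97  0.86 -0.5 ] 0.0 [ 0.63  0.11 -0.77]
0 40 30 0.22 [-1.06  0.11  2.21  0.85  1.02 -0.55] 0.0 [ 0.56  0.32 -0.77]
0 40 30 0.32 [-1.19  0.14  2.24  0.82  1.06 -0.67] 0.0 [ 0.56  0.32 -0.77]
0 40 50 0.22 [-1.04  0.21  2.09  0.71  1.21 -0.73] 0.0 [ 0.41  0.49 -0.77]
0 40 50 0.32 [-1.15  0.28  2.06  0.66  1.23 -0.82] 0.0 [ 0.41  0.49 -0.77]
0 60 -10 0.22 [-1.07  0.    2.48  1.73  0.76 -0.79] 0.0092 [ 0.85 -0.15 -0.5 ]
0 60 -10 0.32 [-1.31  0.16  2.48  1.54  0.96 -0.91] 0.0533 [ 0.85 -0.15 -0.5 ]
0 60 10 0.22 [-1.15  0.09  2.39  1.4   1.02 -0.8 ] 0.0 [ 0.85  0.15 -0.5 ]
0 60 10 0.32 [-1.38  0.17  2.45  1.3   1.11 -0.99] 0.0 [ 0.85  0.15 -0.5 ]
0 60 30 0.22 [-1.16  0.22  2.23  1.14  1.24 -0.84] 0.0 [ 0.75  0.43 -0.5 ]
0 60 30 0.32 [-1.35  0.34  2.22  1.04  1.29 -1.  ] 0.0 [ 0.75  0.4
[... 674 characters left out ...]
0.41  0.49 -0.77]
1 40 50 0.32 [-1.15  0.28  2.06  0.66  1.23  2.32] 0.0 [ 0.41  0.49 -0.77]
1 60 -10 0.22 [-1.07  0.    2.48  1.73  0.76  2.35] 0.0092 [ 0.85 -0.15 -0.5 ]
1 60 -10 0.32 [-1.31  0.16  2.48  1.54  0.96  2.24] 0.0533 [ 0.85 -0.15 -0.5 ]
1 60 10 0.22 [-1.15  0.09  2.39  1.4   1.02  2.35] 0.0 [ 0.85  0.15 -0.5 ]
1 60 10 0.32 [-1.38  0.17  2.45  1.3   1.11  2.16] 0.0 [ 0.85  0.15 -0.5 ]
1 60 30 0.22 [-1.16  0.22  2.23  1.14  1.24  2.3 ] 0.0 [ 0.75  0.43 -0.5 ]
1 60 30 0.32 [-1.35  0.34  2.22  1.04  1.29  2.15] 0.0 [ 0.75  0.43 -0.5 ]
1 60 50 0.22 [-1.13  0.34  2.07  0.92  1.43  2.23] 0.0 [ 0.56  0.66 -0.5 ]
1 60 50 0.32 [-1.27  0.49  1.99  0.82  1.46  2.12] 0.0 [ 0.56  0.66 -0.5 ]
```

Emit:
{"name": "apply_moves", "arguments": {
  "series": [
    [0, 0.15, 0.02, 0, 0, 0],
    [0, 0.3, 0.02, 0, 0, 0],
    [0, 0.5, 0.02, 0, 0, 0],
    [0, 0.5, 0.02, 0, 0, 0],
    [0, 0.5, 0.02, 0, 0, 0],
    [0, 0.5, 0.02, 0, 0, 0],
    [0, 0.53, 0.02, 0, 0, 0],
    [0, 0.53, -0.14, 0, 0, 0],
    [-0.02, 0.53, -0.14, 0, 0, 0],
    [-0.02, 0.53, -0.14, 0, 0, 0],
    [-0.02, 0.53, -0.14, 0, 0, 0],
    [-0.02, 0.53, -0.14, 0, 0, 0]
  ]
}}

```text
time: 4.38
eef_pos: [0.4421, 0.1443, 0.3438]
tcp_rot: [0.987, 0.161, 0.005, 0.0]
contact_force: [-0.0, 1.3, -0.1]
opening: 0.799
finger_force: 0.0
```

```bash
python3 - <<'E'
from h import *
import pickle
from scipy.optimize import least_squares
np.set_printoptions(precision=3,suppress=True)
s=ctrl.get_state();print(s['qpos'],s['eef_pos'])
M={}
for n in ['wrist','top','scene']:
    im,cm=shot(n,n[0]+'2.png'); d=ctrl.silhouettes('beaker_mid',n)
    print(n,[(np.array(e['xy'])*[640,400],round(e['p'],2),e['pixels'].sum()) for e in d])
    if d: M[n]=(cm,d[0]['pixels'],im)
pickle.dump(M,open('m2.pkl','wb'))
def pts(p):
    x,y,z,az,el=p; a=np.array([np.cos(az)*np.cos(el),np.sin(az)*np.cos(el),-np.sin(el)])
    u=np.array([-np.sin(az),np.cos(az),0]);v=np.cross(a,u);t=np.linspace(0,2*np.pi,40)[:,None]
    ring=.022*(np.cos(t)*u+np.sin(t)*v);c=np.array([x,y,z]);return np.r_[c+.036*a+ring,c-.036*a+ring]
def hull(cm,p): return cv2.convexHull(proj(cm,pts(p)).astype(np.float32))
def mask(cm,p):
    m=np.zeros((1600,2560),np.uint8);cv2.fillConvexPoly(m,np.round(hull(cm,p)*4).astype(np.int32),1);return m
def st(m,k=1):
    m=m.astype(np.uint8);o=cv2.moments(m,True);a=o['m00'];c=np.array([o['m10'],o['m01']])/a/k;C=np.array([o['mu20'],o['mu11'],o['mu02']])/a/k/k;return a/k/k,c,C
def f(p,names):
    r=[]
    for n in names:
        cm,px,_=M[n];a,c,C=st(px);a2,c2,C2=st(mask(cm,p),4)
        r+=list(c-c2)+list((C-C2)/np.sqrt(a)*1.5)
    return np.r_[r,(p[2]-.074)/.002,(p[4]-np.radians(50))/.05]
for names in (list(M),)+tuple([n] for n in M):
    r=least_squares(f,[.479,.158,.074,np.radians(190),np.radians(50)],args=(names,),diff_step=1e-2)
    print(names,r.x,np.degrees(r.x[3:]),r.fun)
    if len(names)==len(M): pickle.dump(r.x,open('beak.pkl','wb')); best=r.x
im=M['wrist'][2][:,:,::-1].copy()
cv2.polylines(im,[np.round(hull(M['wrist'][0],best)).astype(np.int32)],True,(0,255,0),1);cv2.imwrite('pics/w2v.png',im)
E
```

```text
[ 0.097 -0.258  1.959 -0.     1.432  1.343] [0.442 0.144 0.344]
wrist [(array([318.208, 125.4  ]), 0.68, np.int64(2178))]
top [(array([232.384, 233.32 ]), 0.84, np.int64(289))]
scene [(array([264.192, 290.4  ]), 0.75, np.int64(544))]
['wrist', 'top', 'scene'] [0.479 0.158 0.072 3.283 0.836] [188.125  47.912] [-0.028 -0.82  -0.239  0.496 -0.322  1.858  1.029  0.814  1.461  2.993
 -0.504  0.416  0.159  0.056 -0.157 -0.889 -0.729]
['wrist'] [0.48  0.158 0.074 3.35  0.879] [191.958  50.348] [ 0.034  0.006 -0.09   0.008 -0.178 -0.016  0.122]
['top'] [0.477 0.153 0.074 3.254 0.846] [186.438  48.445] [ 0.015  0.034  0.9    1.581  2.965  0.04  -0.543]
['scene'] [0.478 0.16  0.074 3.376 0.872] [193.442  49.966] [-0.029  0.029 -0.038 -0.058 -0.07  -0.005 -0.012]
```

View pics/w2v.png

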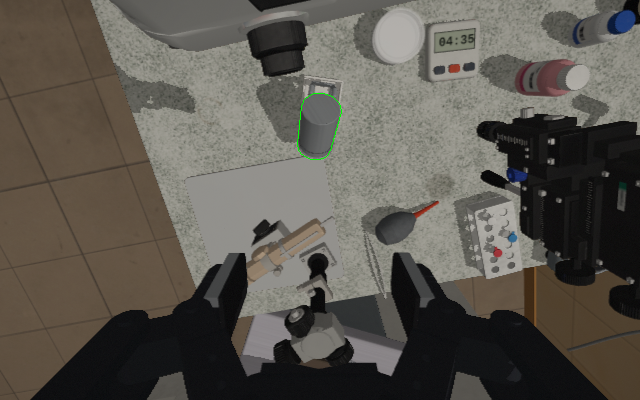

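The wrist overlay fits the beaker well, with its outline centred at (318,125). It sits at (0.4795, 0.159, 0.074), mouth azimuth about 192° and 50° down. Next I compute the pregrasp with the tool leaning 20°.

```bash
cat >> h.py <<'E'
def cmd(p,o):
    "shift/turn numbers from current measured pose to pose p,o"
    s=ctrl.get_state(); d=(np.array(p)-s['eef_pos'])/.8
    rv=(o*R.from_quat(s['tcp_rot']).inv()).as_rotvec()/(np.pi/4); return np.round(np.r_[d,rv],4)
E
python3 - <<'E'
from h import *; from kin import *
np.set_printoptions(precision=3,suppress=True)
o=ori(np.radians(12.5),np.radians(20)); z=o.apply([0,0,1]); c=np.array([.4795,.159,.074]); print(z,o.apply([1,0,0]))
for b in (.10,-.004): print(cmd(c-b*z,o),c-b*z); 
for Lt in (.22,.32): print(ik(c-.1*z,o,Lt,ctrl.get_state()['qpos']),ik(c,o,Lt,ctrl.get_state()['qpos']))
E
```

```text
[ 0.334  0.074 -0.94 ] [0.917 0.203 0.342]
[ 0.008  0.009 -0.214  0.119 -0.426 -0.134] [0.446 0.152 0.168]
[ 0.051  0.019 -0.337  0.119 -0.426 -0.134] [0.481 0.159 0.07 ]
(array([ 0.091, -0.296,  2.337,  0.063,  0.755,  1.405]), np.float64(5.1493808099689095e-09)) (array([ 0.101, -0.035,  2.314,  0.081,  0.517,  1.39 ]), np.float64(4.2862773580432935e-08))
(array([ 0.078, -0.393,  2.419,  0.068,  0.771,  1.39 ]), np.float64(9.90868416111251e-08)) (array([ 0.091, -0.11 ,  2.397,  0.089,  0.51 ,  1.373]), np.float64(3.053113751377167e-09))
```

Emit:
{"name": "apply_moves", "arguments": {
  "series": [
    [0, 0, -0.03, 0.03, -0.1, -0.03],
    [0, 0, -0.08, 0.06, -0.2, -0.06],
    [0.005, 0.005, -0.14, 0.09, -0.32, -0.1],
    [0.008, 0.009, -0.19, 0.119, -0.426, -0.134],
    [0.008, 0.009, -0.214, 0.119, -0.426, -0.134],
    [0.008, 0.009, -0.214, 0.119, -0.426, -0.134],
    [0.008, 0.009, -0.214, 0.119, -0.426, -0.134]
  ],
  "jaw": 0.78
}}

```text
time: 5.55
eef_pos: [0.4469, 0.1516, 0.1687]
tcp_rot: [0.979, 0.107, 0.173, -0.019]
contact_force: [1.2, -0.0, -0.1]
opening: 0.778
finger_force: 0.0
```

```bash
python3 - <<'E'
from h import *; from kin import *
np.set_printoptions(precision=3,suppress=True)
s=ctrl.get_state();print(s['qpos'],s['eef_pos'])
for Lt in (.2,.24,.28,.32): print(Lt,fk(s['qpos'],Lt)[0]-s['eef_pos'])
o=ori(np.radians(12.5),np.radians(20)); z=o.apply([0,0,1]); c=np.array([.4795,.159,.074])
for b in (.10,.05,-.004): print(cmd(c-b*z,o))
im,cm=shot('wrist','w3.png')
p=proj(cm,[c-.036*np.array([np.cos(np.radians(192.5))*.643,np.sin(np.radians(192.5))*.643,-.766]),c]);print(p)
d=ctrl.silhouettes('beaker_mid','wrist')
for e in d[:1]:
    print(e['p'],np.array(e['xy'])*[640,400])
    y,x=np.nonzero(e['pixels']); r=cv2.minAreaRect(np.c_[x,y].astype(np.float32)); print(r)
E
```

```text
[ 0.089 -0.27   2.32   0.065  0.746  1.402] [0.447 0.152 0.169]
0.2 [ 0.001 -0.001 -0.003]
0.24 [ 0.015  0.002 -0.001]
0.28 [0.028 0.005 0.002]
0.32 [0.041 0.008 0.004]
[-0.001  0.    -0.001 -0.     0.001 -0.   ]
[ 0.02   0.005 -0.06  -0.     0.001 -0.   ]
[ 0.042  0.01  -0.123 -0.     0.001 -0.   ]
[[318.488 171.766]
 [318.465 207.267]]
0.93 [322.496 200.68 ]
((321.0, 203.0), (108.0, 66.0), 90.0)
```

View pics/w3.png

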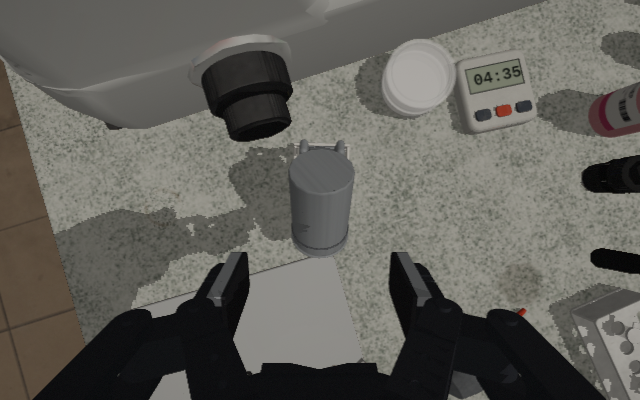

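The wrist view shows the beaker centred between the fingers at about (321,203), pointing along the image, with nothing in the way. Going in.

Emit:
{"name": "apply_moves", "arguments": {
  "series": [
    [0.01, 0.003, -0.03, 0, 0, 0],
    [0.02, 0.004, -0.06, 0, 0, 0],
    [0.03, 0.007, -0.09, 0, 0, 0],
    [0.042, 0.009, -0.123, 0, 0, 0],
    [0.042, 0.009, -0.123, 0, 0, 0],
    [0.042, 0.009, -0.123, 0, 0, 0]
  ]
}}

```text
time: 6.4
eef_pos: [0.4803, 0.1588, 0.0701]
tcp_rot: [0.979, 0.107, 0.173, -0.019]
contact_force: [-0.5, -0.7, -0.4]
opening: 0.784
finger_force: 0.0
```

Emit:
{"name": "apply_moves", "arguments": {
  "series": [
    [0, 0, 0, 0, 0, 0],
    [0, 0, 0, 0, 0, 0],
    [0, 0, 0, 0, 0, 0],
    [0, 0, 0, 0, 0, 0],
    [0, 0, 0, 0, 0, 0],
    [0, 0, 0, 0, 0, 0]
  ],
  "jaw": 0,
  "squeeze": 45
}}

```text
time: 7.15
eef_pos: [0.4803, 0.1581, 0.0707]
tcp_rot: [0.979, 0.108, 0.173, -0.018]
contact_force: [-3.8, -5.4, 7.5]
opening: 0.508
finger_force: 44.4
```

```bash
python3 - <<'E'
from h import *; from kin import *
np.set_printoptions(precision=3,suppress=True)
s=ctrl.get_state(); q=s['qpos']; Lt=.197
W=[((.475,.155,.15),12.5,20),((.47,.15,.30),12.5,20),((.47,.12,.47),12.5,20),((.46,-.07,.48),12.5,20),((.45,-.25,.48),12.5,20),((.439,-.283,.45),30,40),((.439,-.283,.40),50,60),((.439,-.283,.2),50,60),((.439,-.283,.09),50,60)]
for p,az,l in W:
    o=ori(np.radians(az),np.radians(l)); q,e=ik(np.array(p),o,Lt,q); print(p,az,l,q,round(e,4),cmd(p,o))
E
```

```text
(0.475, 0.155, 0.15) 12.5 20 [ 0.095 -0.169  2.268  0.066  0.697  1.405] 0.0 [-0.007 -0.004  0.099  0.002  0.001 -0.001]
(0.47, 0.15, 0.3) 12.5 20 [ 0.084 -0.342  2.123  0.054  1.015  1.416] 0.0 [-0.013 -0.01   0.287  0.002  0.001 -0.001]
(0.47, 0.12, 0.47) 12.5 20 [ 0.011 -0.388  1.857  0.073  1.331  1.358] 0.0 [-0.013 -0.048  0.499  0.002  0.001 -0.001]
(0.46, -0.07, 0.48) 12.5 20 [-0.465 -0.421  1.863  0.22   1.428  0.887] 0.0 [-0.025 -0.285  0.512  0.002  0.001 -0.001]
(0.45, -0.25, 0.48) 12.5 20 [-0.821 -0.266  1.747  0.301  1.482  0.532] 0.0 [-0.038 -0.51   0.512  0.002  0.001 -0.001]
(0.439, -0.283, 0.45) 30 40 [-1.023 -0.243  1.841  0.698  1.535  0.001] 0.0 [-0.052 -0.551  0.474  0.163 -0.414  0.385]
(0.439, -0.283, 0.4) 50 60 [-1.091 -0.086  1.885  0.959  1.782 -0.401] 0.0 [-0.052 -0.551  0.412  0.47  -0.772  0.799]
(0.439, -0.283, 0.2) 50 60 [-1.091  0.121  2.061  0.928  1.555 -0.712] 0.0 [-0.052 -0.551  0.162  0.47  -0.772  0.799]
(0.439, -0.283, 0.09) 50 60 [-1.091  0.314  2.083  0.942  1.427 -0.886] 0.0 [-0.052 -0.551  0.024  0.47  -0.772  0.799]
```

Emit:
{"name": "apply_moves", "arguments": {
  "series": [
    [0, 0, 0.02, 0, 0, 0],
    [0, 0, 0.05, 0, 0, 0],
    [0, 0, 0.1, 0, 0, 0],
    [-0.007, -0.005, 0.16, 0, 0, 0],
    [-0.01, -0.01, 0.22, 0, 0, 0],
    [-0.013, -0.01, 0.29, 0, 0, 0],
    [-0.013, -0.03, 0.36, 0, 0, 0],
    [-0.013, -0.05, 0.43, 0, 0, 0],
    [-0.013, -0.05, 0.5, 0, 0, 0],
    [-0.013, -0.1, 0.52, 0, 0, 0],
    [-0.02, -0.17, 0.52, 0, 0, 0],
    [-0.025, -0.24, 0.52, 0, 0, 0],
    [-0.025, -0.31, 0.52, 0, 0, 0],
    [-0.03, -0.38, 0.52, 0, 0, 0],
    [-0.035, -0.45, 0.52, 0, 0, 0],
    [-0.038, -0.51, 0.52, 0, 0, 0],
    [-0.045, -0.54, 0.5, 0, 0, 0],
    [-0.045, -0.54, 0.5, 0, 0, 0]
  ]
}}

```text
time: 9.4
eef_pos: [0.4424, -0.2742, 0.4668]
tcp_rot: [0.979, 0.106, 0.17, -0.02]
contact_force: [0.1, -0.1, -1.4]
opening: 0.508
finger_force: 46.1
```

```bash
python3 - <<'E'
from h import *; from kin import *
np.set_printoptions(precision=3,suppress=True)
s=ctrl.get_state(); print(s['qpos'],s['eef_pos'],s['contact_force'],s['opening'],s['finger_force'])
o=ori(np.radians(30),np.radians(40)); print(cmd([.439,-.283,.38],o))
o=ori(np.radians(50),np.radians(60)); print(cmd([.439,-.283,.30],o))
E
```

```text
[-0.889 -0.263  1.771  0.31   1.481  0.462] [ 0.442 -0.274  0.467] [ 0.123 -0.103 -1.375] 0.507958691165533 46.094119660556316
[-0.004 -0.011 -0.108  0.159 -0.422  0.387]
[-0.004 -0.011 -0.208  0.467 -0.78   0.8  ]
```

Emit:
{"name": "apply_moves", "arguments": {
  "series": [
    [0, 0, -0.02, 0.08, -0.13, 0.13],
    [0, 0, -0.05, 0.16, -0.26, 0.27],
    [0, 0, -0.08, 0.23, -0.39, 0.4],
    [0, -0.005, -0.12, 0.31, -0.52, 0.53],
    [0, -0.01, -0.16, 0.39, -0.65, 0.67],
    [-0.004, -0.011, -0.2, 0.467, -0.78, 0.8],
    [-0.004, -0.011, -0.24, 0.467, -0.78, 0.8],
    [-0.004, -0.011, -0.26, 0.467, -0.78, 0.8],
    [-0.004, -0.011, -0.26, 0.467, -0.78, 0.8],
    [-0.004, -0.011, -0.26, 0.467, -0.78, 0.8]
  ]
}}

```text
time: 10.65
eef_pos: [0.4409, -0.2823, 0.2628]
tcp_rot: [0.784, 0.368, 0.455, -0.209]
contact_force: [0.1, -0.2, -1.1]
opening: 0.508
finger_force: 46.1
```

```bash
python3 - <<'E'
from h import *
import pickle
np.set_printoptions(precision=3,suppress=True)
s=ctrl.get_state(); print(s['qpos'],s['eef_pos'],s['opening'],s['finger_force'])
T={}
ims=[]
for n in ['wrist','top','scene']:
    im,cm=shot(n); T[n]=(im,cm); 
    d=ctrl.silhouettes('beaker_mid',n); print(n,[(np.round(np.array(e['xy'])*[640,400],1),round(e['p'],2),e['pixels'].sum()) for e in d[:2]])
    T[n]+=(d[0]['pixels'] if d else None,)
pickle.dump(T,open('m4.pkl','wb'))
f=lambda im,x,y,w,h:cv2.resize(im[y:y+h,x:x+w,::-1],(400,300),interpolation=cv2.INTER_CUBIC)
cv2.imwrite('pics/c4.png',np.vstack([np.hstack([cv2.resize(T['wrist'][0][:,:,::-1],(400,300)),f(T['top'][0],350,160,120,90)]),np.hstack([f(T['scene'][0],300,140,160,120),f(T['scene'][0],340,170,80,60)])]))
E
```

```text
[-1.138  0.09   2.004  0.906  1.639 -0.674] [ 0.441 -0.282  0.263] 0.5084173256623172 46.140956953167915
wrist [(array([317. , 269.2]), 0.74, np.int64(16735)), (array([438.9, 243.2]), 0.35, np.int64(1219))]
top [(array([435.7, 234.9]), 0.6, np.int64(584))]
scene []
```

View pics/c4.png

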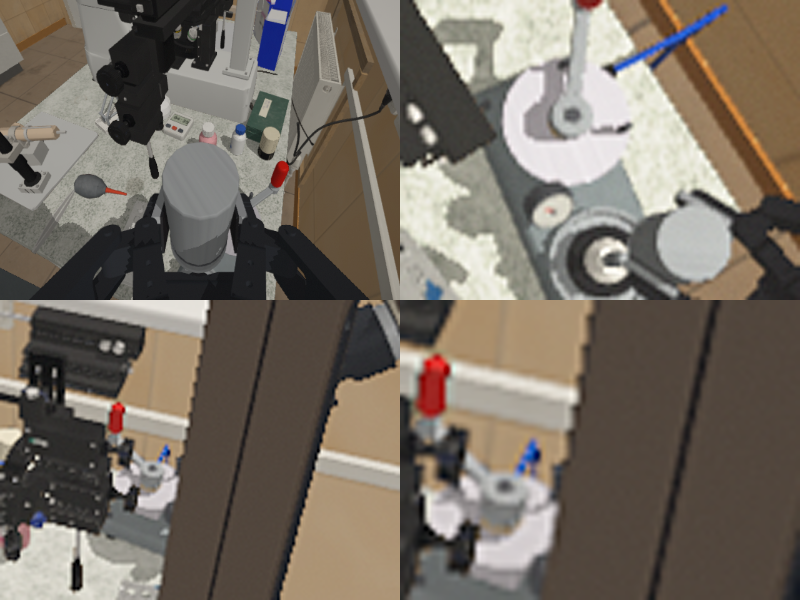

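The wrist crop shows the beaker upright in the fingers with its closed end up. In the top crop the cap is at about (439,232), above and beside the peg. Next I measure its pose in the hand.

```bash
cat > inh.py <<'E'
from h import *
import pickle
from scipy.optimize import least_squares
np.set_printoptions(precision=4,suppress=True)
T=pickle.load(open('m4.pkl','rb'))
s=ctrl.get_state();p0=s['eef_pos'];o=R.from_quat(s['tcp_rot'])
# cap ellipses by flood fill
def ell(im,seed,tol):
    g=cv2.GaussianBlur(im,(0,0),.8);m=np.zeros((402,642),np.uint8)
    cv2.floodFill(g.copy(),m,seed,0,(tol,)*3,(tol,)*3,4|(1<<8)|cv2.FLOODFILL_FIXED_RANGE|cv2.FLOODFILL_MASK_ONLY)
    return m[1:-1,1:-1]
for n,seed,tols in (('wrist',(320,235),(8,10,12,15,20)),('top',(439,232),(10,15,20,25,30))):
    for t in tols:
        m=ell(T[n][0],seed,t);c=max(cv2.findContours(m,0,1)[0],key=len)
        if len(c)>5: print(n,t,m.sum(),[np.round(v,1) for v in map(np.array,cv2.fitEllipse(c))])
def model(p):  # p: world centre xyz, tilt rotvec xy ; axis up (closed end)
    r=R.from_rotvec([p[3],p[4],0]);t=np.linspace(0,2*np.pi,60)
    return np.array(p[:3])+r.apply(np.c_[.022*np.cos(t),.022*np.sin(t),0*t+.036])
a0=np.array([np.cos(np.radians(192.5))*.643,np.sin(np.radians(192.5))*.643,-.766])
og=R.from_quat([.979,.108,.173,-.018]); print('pred axis',o.apply(og.inv().apply(a0)), 'ctr off',o.apply(og.inv().apply(np.array([.4795,.159,.074])-[.4803,.1581,.0707])))
for n in ('wrist','top'):
    e=cv2.fitEllipse(proj(T[n][1],model(np.r_[p0,0,0])).astype(np.float32)); print(n,'pred ellipse if centre=TCP upright',[np.round(v,1) for v in map(np.array,e)])
E
python3 inh.py
```

```text
wrist 8 9643 [array([321.4, 240.2]), array([ 99.8, 121.2]), np.float64(96.6)]
wrist 10 9734 [array([321.4, 240.2]), array([100.3, 121.7]), np.float64(96.9)]
wrist 12 9806 [array([321.5, 240.2]), array([100.6, 122.5]), np.float64(96.8)]
wrist 15 9941 [array([321.4, 239.8]), array([102.7, 123. ]), np.float64(99.8)]
wrist 20 10703 [array([322.8, 243.8]), array([108.3, 134.4]), np.float64(116.7)]
top 10 325 [array([438. , 232.3]), array([19.2, 19.8]), np.float64(168.6)]
top 15 347 [array([438. , 232.1]), array([19.5, 21. ]), np.float64(146.7)]
top 20 360 [array([438. , 232.1]), array([19.9, 21.4]), np.float64(151.8)]
top 25 369 [array([437.9, 232. ]), array([20.1, 22.1]), np.float64(154.0)]
top 30 412 [array([437.9, 229.8]), array([19.3, 28.7]), np.float64(177.0)]
pred axis [ 0.0027 -0.0018 -1.0001] ctr off [-0.0025 -0.0013  0.0021]
wrist pred ellipse if centre=TCP upright [array([318.3, 246.6]), array([103.5, 123.2]), np.float64(90.8)]
top pred ellipse if centre=TCP upright [array([437.1, 232.7]), array([23. , 23.8]), np.float64(139.0)]
```

```bash
cat > seat.py <<'E'
from h import *
import pickle
from scipy.optimize import least_squares
np.set_printoptions(precision=4,suppress=True)
w=pickle.load(open('w1.pkl','rb'));t=cam('top')
for f,cm,(u,v) in (('w1',w,(317.8,151.6)),('top0',t,(411.4,238.6))):
    im=cv2.imread(f'pics/{f}.png'); g=cv2.cvtColor(im,cv2.COLOR_BGR2GRAY)
    r=25; sub=cv2.resize(g[int(v)-r:int(v)+r,int(u)-r:int(u)+r],None,fx=4,fy=4,interpolation=cv2.INTER_CUBIC)
    for th in (50,60,70):
        cs=[c for c in cv2.findContours((sub<th).astype(np.uint8),0,1)[0]]
        c=min(cs,key=lambda c:-cv2.contourArea(c) if cv2.pointPolygonTest(c,(100,100),False)>=0 else 0)
        h=cv2.convexHull(c); e=cv2.fitEllipse(h); uv=(np.array(e[0])+.5)/4-.5+[int(u)-r,int(v)-r]
        q=np.linspace(0,2*np.pi,60); C=atz(cm,*uv,.052)
        pe=cv2.fitEllipse(proj(cm,np.c_[.027*np.cos(q),.027*np.sin(q),0*q]+C).astype(np.float32))
        print(f,th,uv,np.array(e[1])/4,'expect',np.round(pe[1],1),C)
E
python3 seat.py
python3 - <<'E'
import sys; sys.path.insert(0,'.')
from h import *; import pickle
np.set_printoptions(precision=4,suppress=True)
T=pickle.load(open('m4.pkl','rb'));p=ctrl.get_state()['eef_pos']
for n,uv in (('wrist',(321.4,240.2)),('top',(438,232.1))):
    for z in (.299,.301,.304): print(n,z,atz(T[n][1],*uv,z),'tcp',p)
print(tri([ray(T['wrist'][1],321.4,240.2),ray(T['top'][1],438,232.1)]))
E
```

```text
w1 50 [317.1677 151.1232] [32.2721 33.183 ] expect [33.3 33.5] [ 0.4411 -0.2821  0.052 ]
w1 60 [317.1248 151.1502] [32.5919 33.4687] expect [33.3 33.5] [ 0.441  -0.2821  0.052 ]
w1 70 [317.0452 151.148 ] [32.9054 33.7165] expect [33.3 33.5] [ 0.441 -0.282  0.052]
top0 50 [409.9699 247.5649] [1.1796 5.3122] expect [22.  22.6] [ 0.4164 -0.2777  0.052 ]
top0 60 [410.6652 238.0134] [20.7632 21.9617] expect [21.9 22.5] [ 0.4395 -0.2805  0.052 ]
top0 70 [410.6138 238.013 ] [21.0478 22.2491] expect [21.9 22.5] [ 0.4395 -0.2804  0.052 ]
wrist 0.299 [ 0.4405 -0.2838  0.299 ] tcp [ 0.4403 -0.2823  0.2614]
wrist 0.301 [ 0.4396 -0.2848  0.301 ] tcp [ 0.4403 -0.2823  0.2614]
wrist 0.304 [ 0.4382 -0.2863  0.304 ] tcp [ 0.4403 -0.2823  0.2614]
top 0.299 [ 0.4413 -0.2835  0.299 ] tcp [ 0.4403 -0.2823  0.2614]
top 0.301 [ 0.4412 -0.283   0.301 ] tcp [ 0.4403 -0.2823  0.2614]
top 0.304 [ 0.4411 -0.2822  0.304 ] tcp [ 0.4403 -0.2823  0.2614]
[ 0.441  -0.2836  0.2983]
```

Emit:
{"name": "apply_moves", "arguments": {
  "series": [
    [-0.001, 0.0025, -0.05, 0, 0, 0],
    [-0.001, 0.0025, -0.1, 0, 0, 0],
    [-0.001, 0.0025, -0.15, 0, 0, 0],
    [-0.001, 0.0025, -0.18, 0, 0, 0],
    [-0.001, 0.0025, -0.194, 0, 0, 0],
    [-0.001, 0.0025, -0.194, 0, 0, 0],
    [-0.001, 0.0025, -0.194, 0, 0, 0],
    [-0.001, 0.0025, -0.194, 0, 0, 0]
  ]
}}

```text
time: 11.95
eef_pos: [0.4398, -0.2807, 0.1067]
tcp_rot: [0.784, 0.368, 0.455, -0.209]
contact_force: [0.4, 0.1, -1.5]
opening: 0.508
finger_force: 46.1
```

```bash
python3 - <<'E'
from h import *; import inh as _
E
python3 - <<'E'
import sys; sys.path.insert(0,'.')
from h import *
np.set_printoptions(precision=4,suppress=True)
s=ctrl.get_state();print(s['eef_pos'],s['contact_force'],s['wrist_torque'],s['qpos'])
im,cm=shot('top','t5.png'); iw,cw=shot('wrist','w5.png')
f=lambda im,x,y,w,h:cv2.resize(im[y:y+h,x:x+w,::-1],(400,300),interpolation=cv2.INTER_CUBIC)
cv2.imwrite('pics/c5.png',np.hstack([f(im,380,200,80,60),f(iw,160,100,320,240)]))
E
```

```text
wrist 8 9643 [array([321.4, 240.2]), array([ 99.8, 121.2]), np.float64(96.6)]
wrist 10 9734 [array([321.4, 240.2]), array([100.3, 121.7]), np.float64(96.9)]
wrist 12 9806 [array([321.5, 240.2]), array([100.6, 122.5]), np.float64(96.8)]
wrist 15 9941 [array([321.4, 239.8]), array([102.7, 123. ]), np.float64(99.8)]
wrist 20 10703 [array([322.8, 243.8]), array([108.3, 134.4]), np.float64(116.7)]
top 10 325 [array([438. , 232.3]), array([19.2, 19.8]), np.float64(168.6)]
top 15 347 [array([438. , 232.1]), array([19.5, 21. ]), np.float64(146.7)]
top 20 360 [array([438. , 232.1]), array([19.9, 21.4]), np.float64(151.8)]
top 25 369 [array([437.9, 232. ]), array([20.1, 22.1]), np.float64(154.0)]
top 30 412 [array([437.9, 229.8]), array([19.3, 28.7]), np.float64(177.0)]
pred axis [ 0.0033 -0.0026 -1.0001] ctr off [-0.0025 -0.0013  0.0021]
wrist pred ellipse if centre=TCP upright [array([314.8, 364. ]), array([61.5, 66.7]), np.float64(2.1)]
top pred ellipse if centre=TCP upright [array([418.7, 236.4]), array([19.5, 20. ]), np.float64(140.6)]
[ 0.4398 -0.2807  0.1067] [ 0.4087  0.0625 -1.4748] [-0.4248  0.301  -0.0098] [-1.1385  0.3478  2.0497  0.912   1.4515 -0.9121]
```

View pics/c5.png

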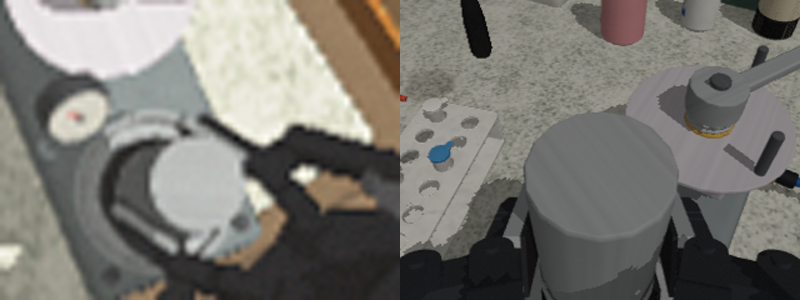

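The top crop shows the cap over the black seat at about px (419,237), where predicted. The wrist crop shows it upright. Next I lower slowly while watching the force.

Emit:
{"name": "apply_moves", "arguments": {
  "series": [
    [0, 0, -0.004, 0, 0, 0],
    [0, 0, -0.008, 0, 0, 0],
    [0, 0, -0.012, 0, 0, 0],
    [0, 0, -0.012, 0, 0, 0],
    [0, 0, -0.012, 0, 0, 0]
  ]
}}

```text
time: 12.68
eef_pos: [0.4394, -0.2801, 0.0959]
tcp_rot: [0.784, 0.367, 0.455, -0.21]
contact_force: [0.3, 0.9, -0.5]
opening: 0.51
finger_force: 46.1
```

Emit:
{"name": "apply_moves", "arguments": {
  "series": [
    [0, 0, -0.002, 0, 0, 0],
    [0, 0, -0.004, 0, 0, 0],
    [0, 0, -0.006, 0, 0, 0],
    [0, 0, -0.006, 0, 0, 0]
  ]
}}

```text
time: 13.18
eef_pos: [0.4394, -0.28, 0.091]
tcp_rot: [0.784, 0.367, 0.455, -0.21]
contact_force: [-0.3, 0.2, -1.5]
opening: 0.51
finger_force: 46.1
```

Now it is past the boss top with no contact. Continuing.

Emit:
{"name": "apply_moves", "arguments": {
  "series": [
    [0, 0, -0.002, 0, 0, 0],
    [0, 0, -0.004, 0, 0, 0],
    [0, 0, -0.004, 0, 0, 0],
    [0, 0, -0.004, 0, 0, 0]
  ]
}}

```text
time: 13.68
eef_pos: [0.4394, -0.2801, 0.0879]
tcp_rot: [0.784, 0.367, 0.455, -0.21]
contact_force: [0.3, 0.2, -1.0]
opening: 0.508
finger_force: 46.1
```

Emit:
{"name": "apply_moves", "arguments": {
  "series": [
    [0, 0, -0.0015, 0, 0, 0],
    [0, 0, -0.003, 0, 0, 0],
    [0, 0, -0.0045, 0, 0, 0],
    [0, 0, -0.0045, 0, 0, 0]
  ]
}}

```text
time: 14.18
eef_pos: [0.4395, -0.2802, 0.0856]
tcp_rot: [0.783, 0.367, 0.456, -0.211]
contact_force: [-2.8, -0.6, 6.3]
opening: 0.505
finger_force: 46.4
```

Emit:
{"name": "apply_moves", "arguments": {
  "series": [
    [0, 0, 0.001, 0, 0, 0],
    [0, 0, 0.001, 0, 0, 0],
    [0, 0, 0.001, 0, 0, 0],
    [0, 0, 0.001, 0, 0, 0]
  ],
  "jaw": 0.75
}}

```text
time: 14.68
eef_pos: [0.4394, -0.28, 0.085]
tcp_rot: [0.784, 0.367, 0.455, -0.21]
contact_force: [-0.5, -0.4, 0.1]
opening: 0.749
finger_force: 0.0
```

```bash
python3 - <<'E'
from h import *; from kin import *
np.set_printoptions(precision=4,suppress=True)
s=ctrl.get_state();z=R.from_quat(s['tcp_rot']).apply([0,0,1]);print(s['opening'],s['contact_force'],z,'back .11:',-.11*z/.8,R.from_quat(s['tcp_rot']).apply([0,1,0]))
im,cm=shot('wrist','w6.png'); d=ctrl.silhouettes('beaker_mid','wrist')
cap=np.c_[.022*np.cos(q:=np.linspace(0,6.28,60)),.022*np.sin(q),0*q]+[.4405,-.281,.124]
im2=im[:,:,::-1].copy();cv2.polylines(im2,[np.round(proj(cm,cap)).astype(np.int32)],True,(0,255,0),1)
cv2.imwrite('pics/w6v.png',im2[100:400,120:520])
# plan: vertical tool at knob
p=np.array(s['eef_pos'])-.11*z; q=s['qpos']
for pt,az,l in [(p,50,60),(p+[0,0,.15],50,60),((.50,-.36,.30),40,20),((.626,-.27,.22),10,0),((.626,-.27,.125),10,0),((.541,-.341,.125),10,0),((.626,-.27,.125),-50,0),((.541,-.341,.125),-50,0)]:
    o=ori(np.radians(az),np.radians(l)); q,e=ik(np.array(pt),o,.197,q); print(pt,az,l,q,round(e,4))
E
```

```text
0.7491011678725388 [-0.5225 -0.4111  0.0745] [ 0.5587  0.6629 -0.4985] back .11: [-0.0768 -0.0911  0.0685] [ 0.7662 -0.6426  0.0041]
[ 0.378  -0.3529  0.1398] 50 60 [-1.2479  0.2688  2.0198  0.8308  1.5828 -0.8733] 0.0
[ 0.378  -0.3529  0.2898] 50 60 [-1.2479  0.0607  1.944   0.8537  1.7725 -0.6606] 0.0
(0.5, -0.36, 0.3) 40 20 [-0.9008  0.0978  1.7242  0.3584  1.3446 -0.1137] 0.0
(0.626, -0.27, 0.22) 10 0 [-0.5559  0.3229  1.5871 -0.      1.2316  0.8404] 0.0
(0.626, -0.27, 0.125) 10 0 [-0.5559  0.4127  1.6529 -0.      1.0759  0.8404] 0.0
(0.541, -0.341, 0.125) 10 0 [-0.721   0.3248  1.7681  0.      1.0487  0.6753] 0.0
(0.626, -0.27, 0.125) -50 0 [-0.5559  0.4127  1.6529 -0.      1.0759  1.8876] 0.0
(0.541, -0.341, 0.125) -50 0 [-0.721   0.3248  1.7681  0.      1.0487  1.7224] 0.0
```

View pics/w6v.png

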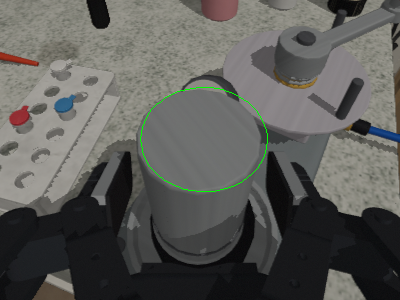

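The beaker's cap matches the overlay (about (203,139) in the crop) and its rim is down on the seat, with the fingers clear on both sides. Retreating along the tool axis, then up.

Emit:
{"name": "apply_moves", "arguments": {
  "series": [
    [-0.015, -0.018, 0.0137, 0, 0, 0],
    [-0.031, -0.036, 0.027, 0, 0, 0],
    [-0.046, -0.055, 0.041, 0, 0, 0],
    [-0.077, -0.091, 0.069, 0, 0, 0],
    [-0.085, -0.1, 0.1, 0, 0, 0],
    [-0.085, -0.1, 0.17, 0, 0, 0],
    [-0.085, -0.1, 0.24, 0, 0, 0],
    [-0.085, -0.1, 0.28, 0, 0, 0],
    [-0.085, -0.1, 0.28, 0, 0, 0]
  ]
}}

```text
time: 15.9
eef_pos: [0.371, -0.362, 0.3129]
tcp_rot: [0.785, 0.368, 0.454, -0.206]
contact_force: [-1.0, 0.2, -1.4]
opening: 0.75
finger_force: 0.0
```

```bash
python3 - <<'E'
from h import *; from kin import *
np.set_printoptions(precision=3,suppress=True)
s=ctrl.get_state();print(s['eef_pos'],s['qpos'])
q=s['qpos']
for pt,az,l in [((.45,-.36,.33),30,30),((.55,-.31,.33),-5,10),((.60,-.27,.28),-40,0)]:
    o=ori(np.radians(az),np.radians(l)); q,e=ik(np.array(pt),o,.197,q); print(cmd(pt,o),q,e)
E
```

```text
[ 0.371 -0.362  0.313] [-1.309  0.1    1.891  0.824  1.816 -0.697]
[ 0.099  0.003  0.021 -0.417  0.519 -0.437] [-1.028 -0.04   1.837  0.536  1.366 -0.098] 1.33102547869854e-13
[ 0.224  0.065  0.021 -0.427  1.067 -1.147] [-0.706  0.072  1.682  0.106  1.247  0.925] 1.8493079854864644e-11
[ 0.286  0.115 -0.041 -0.113  1.461 -1.806] [-0.577  0.229  1.592  0.     1.321  1.692] 7.413252460784524e-14
```

Emit:
{"name": "apply_moves", "arguments": {
  "series": [
    [0.02, 0, 0.01, -0.1, 0.13, -0.11],
    [0.05, 0, 0.02, -0.2, 0.26, -0.22],
    [0.075, 0, 0.021, -0.31, 0.39, -0.33],
    [0.099, 0.003, 0.021, -0.417, 0.519, -0.437],
    [0.13, 0.02, 0.021, -0.42, 0.63, -0.58],
    [0.16, 0.035, 0.021, -0.42, 0.77, -0.75],
    [0.19, 0.05, 0.021, -0.43, 0.88, -0.9],
    [0.2, 0.06, 0.021, -0.43, 0.97, -0.99],
    [0.2, 0.06, 0.021, -0.43, 0.97, -0.99],
    [0.2, 0.06, 0.021, -0.43, 0.97, -0.99]
  ],
  "jaw": 0.65
}}

```text
time: 17.15
eef_pos: [0.5306, -0.3126, 0.3246]
tcp_rot: [0.993, 0.017, 0.118, -0.017]
contact_force: [-0.3, 1.0, -0.6]
opening: 0.646
finger_force: 0.0
```

```bash
python3 - <<'E'
from h import *; from kin import *
np.set_printoptions(precision=3,suppress=True)
s=ctrl.get_state();print(s['eef_pos'],s['qpos'])
print(cmd((.60,-.27,.28),ori(np.radians(-40),0)))
E
```

```text
[ 0.531 -0.313  0.325] [-0.77   0.021  1.752  0.203  1.231  0.712]
[ 0.087  0.053 -0.056  0.063  0.305 -0.929]
```

Emit:
{"name": "apply_moves", "arguments": {
  "series": [
    [0.02, 0.01, -0.01, 0.02, 0.07, -0.2],
    [0.04, 0.025, -0.03, 0.03, 0.14, -0.42],
    [0.06, 0.04, -0.05, 0.045, 0.22, -0.65],
    [0.087, 0.053, -0.056, 0.063, 0.305, -0.929],
    [0.087, 0.053, -0.056, 0.063, 0.305, -0.929],
    [0.087, 0.053, -0.056, 0.063, 0.305, -0.929],
    [0.087, 0.053, -0.056, 0.063, 0.305, -0.929]
  ]
}}

```text
time: 18.02
eef_pos: [0.6003, -0.2706, 0.281]
tcp_rot: [0.94, -0.342, 0.0, 0.001]
contact_force: [-0.2, 0.4, -0.4]
opening: 0.65
finger_force: 0.0
```

```bash
python3 - <<'E'
from h import *; from kin import *
np.set_printoptions(precision=4,suppress=True)
s=ctrl.get_state();print(s['eef_pos'],s['qpos'],R.from_quat(s['tcp_rot']).as_matrix())
im,cm=shot('wrist','w7.png'); im2=im[:,:,::-1].copy()
m=(im[...,0]>120)&(im[...,1].astype(int)<im[...,0]*.4)&(im[...,2]<im[...,0]*.4)
k,l,st,c=cv2.connectedComponentsWithStats(m.astype(np.uint8)); i=1+st[1:,4].argmax(); print(st[i],c[i],atz(cm,*c[i],.122))
# fit cylinder silhouette z .101-.143 r .01
from scipy.optimize import least_squares
t=np.linspace(0,6.28,40)
P=lambda x,y:np.r_[np.c_[x+.01*np.cos(t),y+.01*np.sin(t),0*t+.101],np.c_[x+.01*np.cos(t),y+.01*np.sin(t),0*t+.143]]
def f(p):
    h=cv2.convexHull(proj(cm,P(*p)).astype(np.float32)); o=cv2.moments(h); return np.array([o['m10'],o['m01']])/o['m00']-c[i]
r=least_squares(f,[.625,-.27],diff_step=1e-3); print('knob',r.x,r.fun, 'dist pivot',np.hypot(*(r.x-[.541,-.256])))
h=cv2.convexHull(proj(cm,P(*r.x)).astype(np.float32)); cv2.polylines(im2,[np.round(h).astype(np.int32)],True,(0,255,0),1)
print(cv2.boundingRect(h)); cv2.imwrite('pics/w7v.png',im2)
print(cmd((*r.x,.18),ori(np.radians(-40),0)),cmd((*r.x,.124),ori(np.radians(-40),0)))
E
```

```text
[ 0.6003 -0.2706  0.281 ] [-0.5768  0.2291  1.5897 -0.0017  1.322   1.6931] [[ 0.7657 -0.6431 -0.0002]
 [-0.6431 -0.7657 -0.0018]
 [ 0.001   0.0015 -1.    ]]
[287 152  22  28 436] [298.6766 166.5161] [ 0.6239 -0.2675  0.122 ]
knob [ 0.6245 -0.2685] [0. 0.] dist pivot 0.08446345085741094
(285, 150, 26, 33)
[ 0.0302  0.0025 -0.1265  0.0025  0.      0.0008] [ 0.0302  0.0025 -0.1965  0.0025  0.      0.0008]
```

View pics/w7v.png

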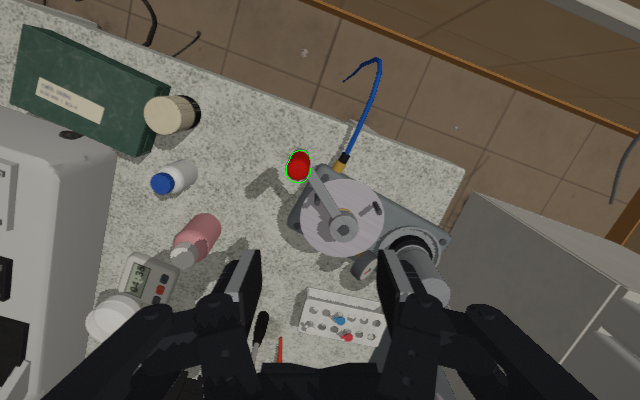

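The overlay matches the knob at (299,166), and the beaker still stands on its seat at about (420,270). Descending over the knob.

Emit:
{"name": "apply_moves", "arguments": {
  "series": [
    [0.03, 0.0025, -0.04, 0, 0, 0],
    [0.03, 0.0025, -0.09, 0, 0, 0],
    [0.03, 0.0025, -0.13, 0, 0, 0],
    [0.03, 0.0025, -0.165, 0, 0, 0],
    [0.03, 0.0025, -0.194, 0, 0, 0],
    [0.03, 0.0025, -0.194, 0, 0, 0],
    [0.03, 0.0025, -0.194, 0, 0, 0]
  ]
}}

```text
time: 18.95
eef_pos: [0.6254, -0.2683, 0.1273]
tcp_rot: [0.94, -0.342, 0.001, 0.001]
contact_force: [-0.5, 0.7, 0.7]
opening: 0.651
finger_force: 0.0
```

Emit:
{"name": "apply_moves", "arguments": {
  "series": [
    [0, 0, 0, 0, 0, 0],
    [0, 0, 0, 0, 0, 0],
    [0, 0, 0, 0, 0, 0],
    [0, 0, 0, 0, 0, 0],
    [0, 0, 0, 0, 0, 0],
    [0, 0, 0, 0, 0, 0]
  ],
  "jaw": 0,
  "squeeze": 50
}}

```text
time: 19.7
eef_pos: [0.6255, -0.2682, 0.1275]
tcp_rot: [0.94, -0.342, 0.001, 0.001]
contact_force: [-1.2, -0.4, 5.2]
opening: 0.216
finger_force: 49.2
```

```bash
python3 - <<'E'
from h import *
np.set_printoptions(precision=4,suppress=True)
s=ctrl.get_state();p=s['eef_pos'];print(p,s['opening'],s['contact_force'])
c=np.array([.541,-.256]); v=p[:2]-c; print(np.hypot(*v),np.degrees(np.arctan2(v[1],v[0])))
a0=np.arctan2(v[1],v[0])
for a in np.linspace(0,1.42,11):
    n=c+.085*np.array([np.cos(a0-a),np.sin(a0-a)])+(np.hypot(*v)-.085)*np.array([np.cos(a0-a),np.sin(a0-a)])
    print(round(a,2),np.round((n-p[:2])/.8,4))
E
```

```text
[ 0.6255 -0.2682  0.1275] 0.2156929995735454 [-1.1516 -0.4095  5.2445]
0.08540141014881727 -8.203941515557627
0.0 [0. 0.]
0.14 [-0.0032 -0.0148]
0.28 [-0.0085 -0.029 ]
0.43 [-0.0157 -0.0423]
0.57 [-0.0248 -0.0544]
0.71 [-0.0355 -0.0652]
0.85 [-0.0475 -0.0743]
0.99 [-0.0608 -0.0816]
1.14 [-0.075 -0.087]
1.28 [-0.0897 -0.0903]
1.42 [-0.1048 -0.0915]
```

Emit:
{"name": "apply_moves", "arguments": {
  "series": [
    [-0.003, -0.015, 0, 0, 0, 0],
    [-0.0085, -0.029, 0, 0, 0, 0],
    [-0.0157, -0.042, 0, 0, 0, 0],
    [-0.025, -0.054, 0, 0, 0, 0],
    [-0.0355, -0.065, 0, 0, 0, 0],
    [-0.0475, -0.074, 0, 0, 0, 0],
    [-0.061, -0.0815, 0, 0, 0, 0],
    [-0.075, -0.087, 0, 0, 0, 0],
    [-0.09, -0.09, 0, 0, 0, 0],
    [-0.09, -0.09, 0, 0, 0, 0]
  ]
}}

```text
time: 20.95
eef_pos: [0.557, -0.3403, 0.1278]
tcp_rot: [0.939, -0.344, 0.007, 0.0]
contact_force: [9.7, -1.1, 0.6]
opening: 0.218
finger_force: 49.1
```

Emit:
{"name": "apply_moves", "arguments": {
  "series": [
    [-0.007, -0.001, 0, 0, 0, 0],
    [-0.015, -0.0015, 0, 0, 0, 0],
    [-0.022, -0.0015, 0, 0, 0, 0],
    [-0.022, -0.0015, 0, 0, 0, 0],
    [-0.022, -0.0015, 0, 0, 0, 0],
    [-0.022, -0.0015, 0, 0, 0, 0]
  ]
}}

```text
time: 21.7
eef_pos: [0.5427, -0.3406, 0.1278]
tcp_rot: [0.939, -0.344, 0.01, -0.001]
contact_force: [20.0, 2.0, -3.3]
opening: 0.223
finger_force: 49.6
```

```bash
python3 - <<'E'
from h import *
np.set_printoptions(precision=4,suppress=True)
s=ctrl.get_state();p=s['eef_pos'];v=p[:2]-[.541,-.256];print(p,s['contact_force'],s['finger_force'],np.hypot(*v),'swing',np.radians(-8.2)-np.arctan2(v[1],v[0]))
im,cm=shot('top'); print([ (np.array(d['xy'])*[640,400],d['p']) for n in ('knob','beaker_mid') for d in ctrl.boxes_of(n,'top')[:1]])
cap=np.c_[.022*np.cos(q:=np.linspace(0,6.28,60)),.022*np.sin(q),0*q]+[.4405,-.281,.124]
k=4;i2=cv2.resize(im[150:290,340:480,::-1],None,fx=k,fy=k,interpolation=cv2.INTER_CUBIC)
cv2.polylines(i2,[np.round((proj(cm,cap)-[340,150])*k).astype(np.int32)],True,(0,255,0),1);cv2.imwrite('pics/t8.png',i2)
E
```

```text
[ 0.5427 -0.3406  0.1278] [19.9823  1.9613 -3.3445] 49.60189705481753 0.08459115588201492 swing 1.4078013064600425
[(array([402.368, 195.32 ]), 0.48)]
```

View pics/t8.png

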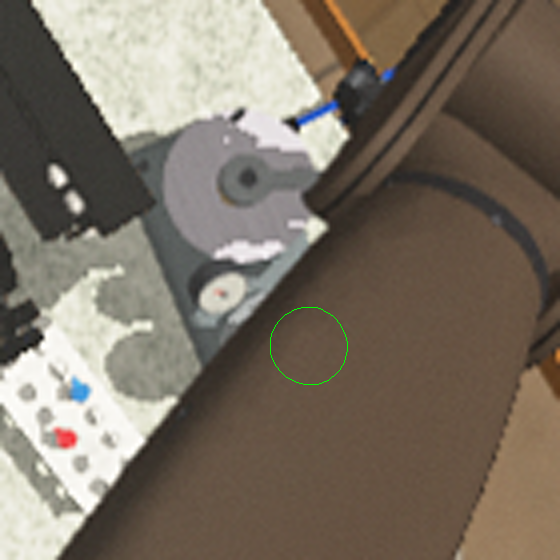

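The top view is mostly blocked by the forearm, but the valve arm now points right at (280,178), perpendicular to its rest direction. The push force rose to 20 N at a swing of 1.41 rad, so it is on the stop. Waiting briefly, then handing in.

Emit:
{"name": "apply_moves", "arguments": {
  "series": [
    [0, 0, 0, 0, 0, 0],
    [0, 0, 0, 0, 0, 0],
    [0, 0, 0, 0, 0, 0],
    [0, 0, 0, 0, 0, 0]
  ]
}}

```text
time: 22.35
eef_pos: [0.5427, -0.3406, 0.1278]
tcp_rot: [0.939, -0.344, 0.01, -0.001]
contact_force: [20.8, 2.3, -3.8]
opening: 0.218
finger_force: 49.6
```

```bash
python3 -c "
from plant import ctrl
print(ctrl.sign_off())"
```

```text
the job is handed in; nothing more can be done
None
```

I handed the job in at about 22 s, with the beaker released upside down on the seat and the gripper still holding the valve arm on its far stop (measured swing 1.41 rad, about 20 N at the wrist). Sign-off gave no verdict, and the forearm hid the beaker in the last picture, so I last saw it seated just before gripping the knob.

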